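# Draw back the spring centre for the next handle blank and hold it

### The job

Look which wooden handle blank lies in the green-felted next-piece tray beside the bench centres: for the short pale ash blank the yellow line applies, for the long purple one the red line. Take hold of the black pull knob of the spring tailstock and draw it out until the white pointer stands on that line, no farther and without letting it snap back, then keep it there: your colleague loads the blank, so the program finishes with the gripper still holding the knob. Leave both blanks and everything else on the bench where they are.

Things in the scene. Friction and masses are not known exactly. Their poses are not given: they have to be found in the camera images.
- centres: Bench centres: dark green-grey cast bed 86 x 400 mm, 42 mm high, fixed; place and yaw vary. Origin on the bench top under the spring tailstock's middle; x across the bed (plate with the lines on +x side), y from tailstock to headstock, z up. Spindle axis along y at x 0, z 85 mm; it pulls out along -y. Tailstock: y -40 to 40 mm, 82 mm wide, 112 mm high. Bed ends at y -60 mm; the knob overhangs it.
- slide (a joint): How far the spring spindle (with centre point, pointer and knob) is drawn out along the bed's -y, in m: 0 home, 0.022 with the pointer on the yellow line, 0.052 on the red, end stop at 0.068. A spring pulls it home with 5 N at 0, 8.5 N at the yellow and 13 N at the red line, plus about 1 N of friction. It does not latch; let go, it snaps home.
- knob (a point): Middle of the black pull knob's gripping length, on the spindle axis (bed frame x 0, y -92 mm when home, z 85 mm); moves with the slide, axes as centres. Cylinder 30 mm in diameter along y, 16 mm either way of this point, then a flange 38 mm in diameter, 6 mm thick, at the outer end; a 16 mm spindle, 36 mm long when home, joins it to the tailstock. Grip across the bed's x from above.
- pointer (a point): Tip of the white pointer on an arm clamped to the spindle near its centre point, just above the black travel plate; moves with the slide; its axes are those of centres.
- yellow_line (a point): Middle of the yellow line (4 mm wide) across the black travel plate, 22 mm along the bed's -y from the pointer's home place: for the short blank.
- red_line (a point): Middle of the red line (4 mm wide) across the black travel plate, 52 mm along the bed's -y from the pointer's home place: for the long blank.
- next_tray: Next-piece tray: pale wooden open tray, 100 x 200 x 30 mm, floor with dark green felt 7 mm up, fixed, on the bed's +x side. Origin in the middle of its underside, long side along its y. Holds the one blank to be loaded next.
- stock_tray: Stock tray: grey plastic open tray of the same size, fixed, on the bed's +x side. Holds the other blank. One of the two trays stands towards the headstock, the other towards the knob; which is which varies.
- short_blank: Short handle blank: pale ash, 28 x 28 mm square, 115 mm long along its y, with an aluminium ferrule 22 mm in diameter on the +y end. Origin in the middle of its underside. Lies in one of the two trays.
- long_blank: Long handle blank: dark purple wood, 28 x 28 mm square, 145 mm long along its y, with an aluminium ferrule 22 mm in diameter on the +y end. Origin in the middle of its underside. Lies in one of the two trays.
- glue_bottle: Bystander: yellow glue bottle with red cap, 64 mm diameter, 170 mm high, stands on the left. Origin in the middle of its foot.
- jar: Bystander: amber jar with brass-coloured lid, 70 mm diameter, 90 mm high, on the left. Origin in the middle of its foot.
- sanding_block: Bystander: red sanding block, 60 x 95 x 35 mm, on the right near the robot. Origin in the middle of its underside.
- brush: Bystander: brush lying on the bench on the right. Origin at its underside.
- offcut: Bystander: purple wood offcut, 50 x 120 x 22 mm, on the left near the robot. Origin in the middle of its underside.
Not all that is in view belongs to the job. Of the things like the short_blank, leave any that is turquoise; of the rest the smaller one is meant.

How it is judged:
By the outcome, as a careful person would: the job done as asked, in the order asked, and still so for the second after the job is handed in, while the arm keeps its last pose, push and grip.
It also fails if it takes over 40 s, if anything falls off the work surface, if the arm or the gripper's body presses on something with over 40 N, if the wrist force passes 120 N, or if a joint passes its speed limit or range.

### The arm

A 6-joint arm with a two-finger parallel gripper is mounted at the origin on the work surface. World frame = base frame: x ahead of the robot, y to its left, z up, the work surface at z = 0. Lengths are in m, angles in degrees, forces in N, time in s.
With the tool pointing down it reaches from about 0.25 to 0.725 m from the base axis. Payload 9.7 kg.
Tool frame: the origin (TCP) lies on the mounting face of the last link; the fingertips stand 173 mm ahead of it and the grasp point (between the pads) lies 155 mm ahead of it; z points along the fingers, y is the line along which they close (so a half turn about z gives the same grasp; the last joint's range is limited). The gripper opens to 85 mm and grips with 20 to 120 N. Pads are 22 mm wide; open, the fingers measure 114 mm over their backs; the gripper's body (76 mm by 85 mm) begins 54 mm behind the grasp point. The pads swing forward as they close: fully open they stand 13 mm farther back than shut.
Start: joints at [-64.286, 4.979, 10.078, 95.1, 0, 90], TCP at [0.239, -0.496, 0.405] pointing down, gripper open.
Joint ranges: [-179.16, 179.16], [-48.56, 103.87], [-65.8, 70.77], [-126.05, 130.52], [-82.76, 87.17], [-180, 180]. Speed limits (degrees/s): [127.2, 127.2, 147.25, 180, 180, 180].

### API

Orientations are given as [roll, pitch, yaw] about the fixed x, y, z axes, in that order (R = Rz(yaw) Ry(pitch) Rx(roll)).
In Python, from workcell import bot, camera, camera_model, outline_of, pinpoint gives the robot as it stands.
- The arm moves only by the tool move_arm, never from a script. Its arguments are lists of equal length, an entry for each row: "jaw": the closure, from 0 (fully open) to 1 (shut); "delta_pos": the shift along the world's x, y, z in m, a list of three; "yaw": the turn about the world's z in rad. In form: {"jaw": [jaw, ...], "delta_pos": [[dx, dy, dz], ...], "yaw": [yaw, ...]}. A call has 1 to 10 rows; each row shifts and turns the commanded pose from where the row before left it; what a row does not reach is not made up. A row lasts 1/12 s, in which the tool goes at most 41.7 mm and 7.16 degrees, less where a joint would pass 70% of its speed; a pose out of reach is approached as far as the arm can. A call with a gripper value outside its range is refused whole. The fingers move at their own pace and stop on an object; "force" is the grip in N (left out, the last holds). Time passes only in rows, so rows that do not move let the fingers close. It gives the time, the measured TCP pose, the force, the opening and the grip force at its end, in the units of the state.
- bot.get_obs(): the state, without advancing time (a new reading comes with each control period).
- camera(name): name is "scene" or "top"; returns the picture (480x640x3 uint8, red, green, blue); there is no depth.
- camera_model(name): a dict with "fx", "fy", "cx", "cy" (pixels), "k1" (the pictures are not rectified: a ray, as slopes to the right and down, at radius r is drawn at 1 + k1 r^2 times it, then the intrinsics apply), "R" (3x3) and "t" (3): a world point X has camera coordinates R X + t. Camera axes: x right, y down, z forward; pixel columns grow to the right and rows downward; lengths in m; the calibration is good to about 2 mm. A picture is of the moment at which its call begins. camera_model takes no time and is no camera call.
- bot.job_done(): hands the job in; it is judged then, once.
Trained networks look in the newest picture that a camera, given by its name, has taken for a name from the list of things; names that differ only in an ending like _2 or _b are one class to them, and where a whole thing is asked for, a point or a joint stands for the part that bears it (a point fixed in the world has none). Each returns a list of dicts, best first, with "confidence" (0 to 1); they miss things now and then, are a little off and sometimes report something else, mostly with a low value. They report only what shows in the picture. A call takes as long as a camera call. They do not tell look-alikes from the thing itself.
- outline_of(camera, thing): "mask" (480x640 bool, what is visible of it) and "xy" ([column, row] in pixels, amid what is visible of it).
- pinpoint(camera, thing): "xy" ([column, row] in pixels: a listed point, or the origin of a listed thing).
The state is a dict: "time": time; "q": joint angles; "qd": joint speeds; "joint_efforts": joint torques, N m; "ee_pos": TCP position; "tcp_rot": TCP orientation; "wrist_force": force on the tool from outside, world axes, zero at the start; "torque": the same for the moment, N m; "opening": finger opening in m; "grasp_force": force on a finger pad.
Only numpy, scipy, OpenCV 4.12 (cv2) and the standard library are available. Lean on these libraries where they do the work, as an engineer would, in place of code of your own. Each camera call takes 0.05 s, during which the arm holds its last target. There are 200 camera calls.

## Working session

There is one attempt and no reset: what is moved stays moved. The work goes in short steps, Python scripts to look and compute and a tool call to move; the robot and the scene stay as the last step left them, time stands still between calls to the robot, and variables do not carry over. Pictures are saved under pics/ and viewed, at most 10 in all, crops included, and the job is handed in when it is done.

Besides the shell and the picture viewer there is one more tool, called after "Request:" as name(argument=value, ...) on one line, values as JSON. move_arm: Moves the arm, as the interface text tells. Its arguments: {"type":"object","properties":{"jaw":{"type":"array"},"delta_pos":{"type":"array"},"yaw":{"type":"array"},"force":{"type":"number"}},"required":["jaw","delta_pos","yaw"]}

```bash
mkdir -p pics; cat > h.py <<'E'
import numpy as np, cv2
from scipy.optimize import least_squares
from workcell import bot, camera, camera_model, outline_of, pinpoint
def proj(m,X):
    c=np.asarray(m["R"])@np.asarray(X)+np.asarray(m["t"]); s=c[:2]/c[2]; s=s*(1+m["k1"]*(s@s))
    return np.array([m["fx"]*s[0]+m["cx"],m["fy"]*s[1]+m["cy"]])
def tri(obs):
    return least_squares(lambda X:np.concatenate([proj(m,X)-np.array(p) for m,p in obs]),[0.5,0,0.08])
def onz(m,p,z):
    return np.append(least_squares(lambda X:proj(m,[X[0],X[1],z])-np.array(p),[0.5,0.]).x,z)
E
cat > a.py <<'E'
from h import *
M={n:camera_model(n) for n in("scene","top")}
for n in M: cv2.imwrite(f"pics/{n}0.png",camera(n)[:,:,::-1])
for n in M: print(n,"pos",-np.asarray(M[n]["R"]).T@np.asarray(M[n]["t"]))
for t in "knob pointer yellow_line red_line centres next_tray stock_tray short_blank long_blank".split():
    P={n:pinpoint(n,t) for n in M}
    for n in M: print(t,n,[(np.round(d["xy"],1).tolist(),round(d["confidence"],2)) for d in P[n][:3]])
    if all(P.values()):
        r=tri([(M[n],P[n][0]["xy"]) for n in M]); print("   ",np.round(r.x,4),"err",round(r.cost**.5,2))
o=bot.get_obs(); print(o["time"],o["ee_pos"],o["tcp_rot"],o["opening"])
E
python3 a.py
```

```text
scene pos [ 1.63217549 -0.34869736  1.2383878 ]
top pos [0.41411364 0.02039208 1.58361682]
knob scene [([246.7, 244.1], 0.98)]
knob top []
pointer scene [([316.6, 272.9], 0.85), ([306.9, 274.0], 0.63), ([132.1, 293.9], 0.49)]
pointer top [([449.3, 293.7], 0.51)]
    [ 0.4802 -0.1323 -0.105 ] err 68.13
yellow_line scene [([308.9, 275.4], 0.92)]
yellow_line top [([342.7, 208.8], 0.85), ([185.6, 302.6], 0.64)]
    [ 0.6747 -0.0195  0.0534] err 2.95
red_line scene [([301.2, 271.4], 0.96)]
red_line top [([361.2, 215.6], 0.85), ([363.7, 243.5], 0.54), ([448.5, 292.4], 0.18)]
    [ 0.6586 -0.0524  0.0637] err 4.29
centres scene []
centres top [([358.1, 242.6], 0.68), ([329.2, 179.1], 0.3)]
next_tray scene [([345.3, 317.5], 0.75)]
next_tray top [([327.6, 178.3], 0.94)]
    [ 0.7869  0.0324 -0.0091] err 1.02
stock_tray scene [([460.1, 230.4], 0.69), ([235.7, 311.2], 0.6), ([228.4, 309.4], 0.21)]
stock_tray top [([412.3, 212.9], 0.93)]
    [0.7437 0.0933 0.2068] err 103.95
short_blank scene [([350.8, 314.5], 0.95), ([311.3, 210.0], 0.9), ([394.2, 207.4], 0.67)]
short_blank top [([316.3, 298.8], 0.91), ([326.7, 174.5], 0.76), ([236.6, 278.4], 0.76)]
    [ 0.4222  0.1578 -0.5184] err 15.75
long_blank scene [([231.4, 311.3], 0.62), ([435.1, 179.9], 0.6)]
long_blank top [([415.8, 211.6], 0.87)]
    [ 0.6759 -0.2384  0.0049] err 0.93
1.0 [ 0.23863254 -0.4955313   0.40468963] [1.79999453e+02 1.52126856e-04 2.57142733e+01] 0.08547408371068965
```

View pics/scene0.png

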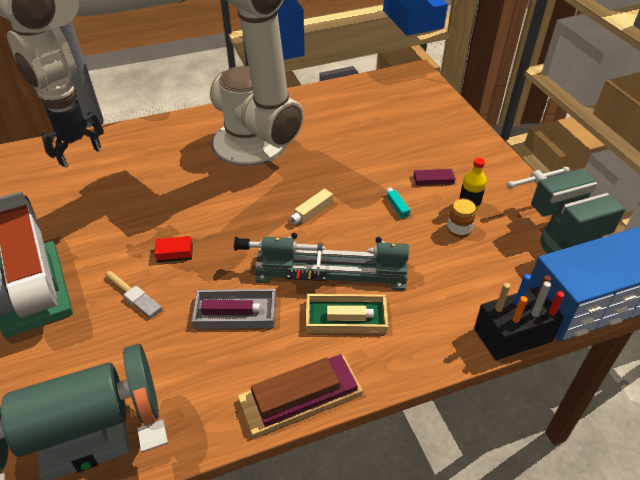

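View pics/top0.png

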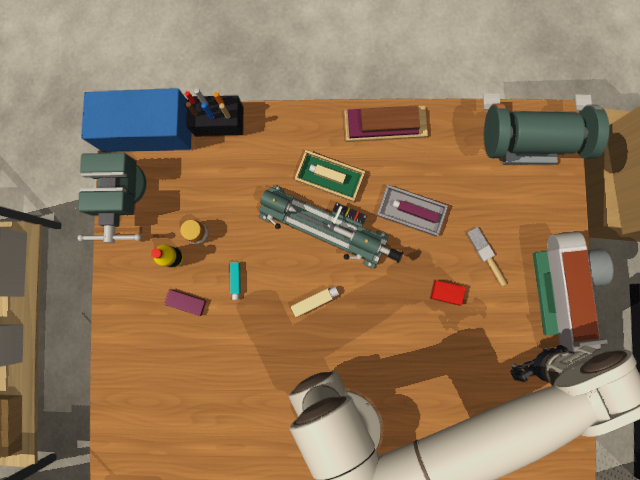

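The green-felt tray (scene ≈(346,314), top ≈(330,175)) holds a short pale blank with a ferrule. The purple blank is in the grey tray. The pale piece on the bench, top (316,300), is larger, and the turquoise one at (236,278) is a decoy, so the yellow line applies. The knob is near scene (242,243), top (397,256).

```bash
cat > b.py <<'E'
from h import *
M={n:camera_model(n) for n in("scene","top")}
I={n:camera(n) for n in M}
for n in M:
    for t in("knob","slide","centres","pointer"):
        for d in outline_of(n,t)[:2]:
            m=d["mask"].astype(np.uint8); x,y,w,h=cv2.boundingRect(m); r=cv2.minAreaRect(cv2.findNonZero(m)) if m.any() else 0
            print(n,t,round(d["confidence"],2),(x,y,w,h),np.round(d["xy"],1),r)
# trays: yaw via outlines
for t in("next_tray","stock_tray"):
    d=outline_of("top",t)
    if d: print(t,cv2.minAreaRect(cv2.findNonZero(d[0]["mask"].astype(np.uint8))))
a=cv2.resize(I["top"][180:270,250:420],None,fx=4,fy=4,interpolation=cv2.INTER_CUBIC)
b=cv2.resize(I["scene"][230:290,228:415],None,fx=4,fy=4,interpolation=cv2.INTER_CUBIC)
C=np.zeros((600,750,3),np.uint8); C[:360,:680]=a; C[360:,:748]=b
cv2.imwrite("pics/crop1.png",C[:,:,::-1])
E
python3 b.py
```

```text
scene knob 0.6 (233, 237, 92, 30) [254.6 248.5] ((277.99951171875, 246.59628295898438), (90.86918640136719, 22.96277618408203), 10.911128044128418)
scene knob 0.37 (448, 199, 27, 38) [460.4 220.1] ((460.8520202636719, 217.5640106201172), (24.417863845825195, 37.65538787841797), 10.30484676361084)
scene slide 0.92 (235, 238, 89, 33) [299.  244.4] ((278.9716796875, 245.8997039794922), (87.9614486694336, 26.580251693725586), 15.195249557495117)
scene slide 0.42 (201, 300, 59, 15) [228.3 305.1] ((230.0, 307.0), (14.0, 58.0), 90.0)
scene centres 0.76 (234, 234, 175, 56) [323.2 261.8] ((320.24505615234375, 259.6670227050781), (174.3867950439453, 51.21161651611328), 2.9464473724365234)
scene pointer 0.81 (234, 238, 90, 30) [257.7 244.7] ((277.9372863769531, 246.5948486328125), (88.67366027832031, 22.901376724243164), 12.23611068725586)
scene pointer 0.73 (155, 236, 38, 26) [176.4 247.7] ((173.689208984375, 248.86485290527344), (23.524845123291016, 37.599876403808594), 85.42607879638672)
top knob 0.83 (329, 208, 74, 54) [381.3 247.1] ((364.5881652832031, 240.69798278808594), (78.758888244628
[... 313 characters left out ...]
316406), 18.778032302856445)
top centres 0.76 (260, 186, 143, 83) [330.8 224. ] ((331.6544189453125, 226.1563262939453), (152.7948455810547, 48.9794921875), 24.193212509155273)
top centres 0.36 (165, 289, 41, 27) [185.4 298.8] ((184.73394775390625, 301.72021484375), (40.1329231262207, 17.624004364013672), 16.699243545532227)
top pointer 0.96 (328, 208, 75, 55) [379.6 249.9] ((365.1265563964844, 240.36996459960938), (79.53409576416016, 24.277708053588867), 35.8033447265625)
next_tray ((329.17633056640625, 176.06466674804688), (64.78246307373047, 34.48805618286133), 20.13630485534668)
stock_tray ((411.6357421875, 210.61990356445312), (64.71112060546875, 33.700904846191406), 19.653823852539062)
```

View pics/crop1.png

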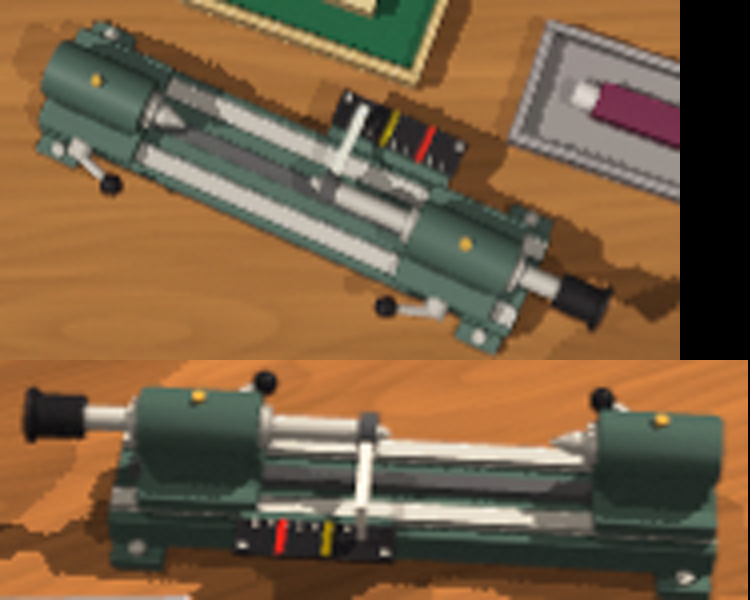

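The crop shows the pointer white at home (top crop ≈(350,140)), with the yellow line at (390,128) and the red at (427,143). The knob cylinder runs from (558,285) to the flange end (606,307) in the top view, and from (84,416) to (25,416) in the scene view. Next I triangulate points on the spindle axis.

```bash
cat > c.py <<'E'
from h import *
M={n:camera_model(n) for n in("scene","top")}
T=lambda X,Y:((X+.5)/4-.5+250,(Y+.5)/4-.5+180)
S=lambda X,Y:((X+.5)/4-.5+228,(Y-360+.5)/4-.5+230)
P={"knob_in":((557,285),(84,416)),"knob_out":((604,308),(25,415)),"head_tip":((183,123),(556,442)),"tail_tip":((313,182),(386,432)),
"yellow":((390,128),(327,537)),"red":((427,143),(281,536)),"pointer":((360,110),(361,533))}
Q={}
for k,(t,s) in P.items():
    r=tri([(M["top"],T(*t)),(M["scene"],S(*s))]); Q[k]=r.x; print(k,np.round(r.x,4),"err",round((2*r.cost)**.5,2))
d=Q["knob_out"]-Q["head_tip"]; print("axis -y angle",np.degrees(np.arctan2(d[1],d[0])))
d=Q["red"]-Q["yellow"]; print("line angle",np.degrees(np.arctan2(d[1],d[0])),np.hypot(*d[:2]))
a=onz(M["top"],T(557,285),.085);b=onz(M["top"],T(604,308),.085);c=onz(M["top"],T(183,123),.085);e=onz(M["top"],T(313,182),.085)
print("z85 top:",a,b,c,e,[np.degrees(np.arctan2(*(b-q)[1::-1])) for q in(c,e)],np.linalg.norm(a-b))
a=onz(M["scene"],S(84,416),.085);b=onz(M["scene"],S(25,415),.085);c=onz(M["scene"],S(556,442),.085)
print("z85 scene:",a,b,c,np.degrees(np.arctan2(*(b-c)[1::-1])),np.linalg.norm(a-b))
# tray-independent check: knob kp
print("kp scene",onz(M["scene"],(246.7,244.1),.085))
E
python3 c.py
```

```text
knob_in [ 0.544  -0.1458  0.089 ] err 0.46
knob_out [ 0.5268 -0.1809  0.086 ] err 0.6
head_tip [0.6694 0.1336 0.0846] err 0.55
tail_tip [0.6232 0.0347 0.0851] err 0.23
yellow [ 0.6688 -0.0235  0.0539] err 0.06
red [ 0.6572 -0.0511  0.0535] err 0.27
pointer [ 0.6807 -0.0028  0.0625] err 0.94
axis -y angle -114.38873735338441
line angle -112.83817577958769 0.029967863194950133
z85 top: [ 0.54463666 -0.14522489  0.085     ] [ 0.52723183 -0.17976816  0.085     ] [0.66892955 0.13239847 0.085     ] [0.62332446 0.03522486 0.085     ] [np.float64(-114.4141035735051), np.float64(-114.08259010770848)] 0.038680303341954436
z85 scene: [ 0.53995343 -0.14580783  0.085     ] [ 0.52548778 -0.18172735  0.085     ] [0.6699784  0.13435962 0.085     ] -114.5662294121918 0.03872295211719778
kp scene [ 0.53983731 -0.15098999  0.085     ]
```

Request:
move_arm(jaw=[0, 0, 0, 0, 0, 0, 0, 0, 0, 0], delta_pos=[[0.025, 0.028, 0], [0.025, 0.028, 0], [0.025, 0.028, 0], [0.025, 0.028, 0], [0.025, 0.028, 0], [0.025, 0.028, 0], [0.025, 0.028, 0], [0.025, 0.028, 0], [0.025, 0.028, 0], [0.025, 0.028, 0]], yaw=[0.07, 0.07, 0.07, 0.07, 0.07, 0.07, 0.07, 0.07, 0.07, 0.068], force=70)

```text
time: 2.43
ee_pos: [0.4895, -0.2138, 0.4049]
tcp_rot: [180.0, 0.0, 65.9]
wrist_force: [0.8, -0.7, 0.7]
opening: 0.0854
grasp_force: 0.0
```

Request:
move_arm(jaw=[0, 0, 0, 0, 0, 0, 0, 0, 0, 0], delta_pos=[[0.016, 0.018, 0], [0.016, 0.018, 0], [0.016, 0.0175, 0], [0, 0, 0], [0, 0, -0.03], [0, 0, -0.03], [0, 0, -0.03], [0, 0, -0.025], [0, 0, 0], [0, 0, 0]], yaw=[0, 0, 0, 0, 0, 0, 0, 0, 0, 0])

```text
time: 3.27
ee_pos: [0.5361, -0.1622, 0.2892]
tcp_rot: [-179.9, 0.0, 65.7]
wrist_force: [0.1, -0.3, 0.5]
opening: 0.0855
grasp_force: 0.0
```

```bash
python3 - <<'E'
from h import *
I={n:camera(n) for n in("scene","top")}
a=cv2.resize(I["top"][200:275,320:420],None,fx=4,fy=4,interpolation=cv2.INTER_CUBIC)
b=cv2.resize(I["scene"][195:285,200:330],None,fx=6,fy=6,interpolation=cv2.INTER_CUBIC)[:,:780]
cv2.imwrite("pics/s1.png",b[:,:,::-1])
E
```

```text
(no output)
```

View pics/s1.png

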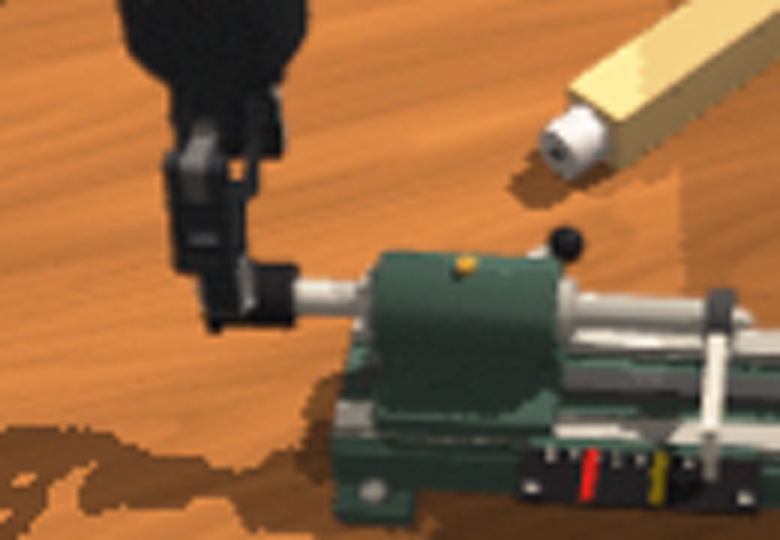

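Request:
move_arm(jaw=[0, 0, 0, 0, 0, 1, 1, 1, 1, 1], delta_pos=[[0.001, 0.002, -0.014], [0, 0, -0.014], [0, 0, -0.014], [0, 0, -0.01], [0, 0, 0], [0, 0, 0], [0, 0, 0], [0, 0, 0], [0, 0, 0], [0, 0, 0]], yaw=[0, 0, 0, 0, 0, 0, 0, 0, 0, 0])

```text
time: 4.2
ee_pos: [0.5348, -0.1588, 0.239]
tcp_rot: [-179.5, -0.0, 65.7]
wrist_force: [-16.7, 9.0, 16.5]
opening: 0.028
grasp_force: 67.9
```

Request:
move_arm(jaw=[1, 1, 1, 1], delta_pos=[[0, 0, 0], [0, 0, 0], [0, 0, 0], [0, 0, 0]], yaw=[0, 0, 0, 0])

```text
time: 4.53
ee_pos: [0.5348, -0.1587, 0.239]
tcp_rot: [-179.5, -0.0, 65.7]
wrist_force: [-26.8, 11.5, 23.3]
opening: 0.0282
grasp_force: 68.4
```

Request:
move_arm(jaw=[1, 1, 1, 1, 1], delta_pos=[[-0.001, 0.0005, 0.001], [-0.001, 0.0005, 0.001], [-0.001, 0.0003, 0], [0, 0, 0], [0, 0, 0]], yaw=[0, 0, 0, 0, 0])

```text
time: 4.95
ee_pos: [0.5339, -0.1583, 0.2392]
tcp_rot: [-179.8, -0.0, 65.7]
wrist_force: [-6.6, 3.7, 0.5]
opening: 0.0283
grasp_force: 70.4
```

```bash
python3 - <<'E'
from h import *
I={n:camera(n) for n in("scene","top")}
b=cv2.resize(I["scene"][220:285,220:330],None,fx=7,fy=7,interpolation=cv2.INTER_CUBIC)
cv2.imwrite("pics/s2.png",b[:,:,::-1]); cv2.imwrite("pics/t2.png",I["top"][:,:,::-1])
E
```

```text
(no output)
```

View pics/s2.png

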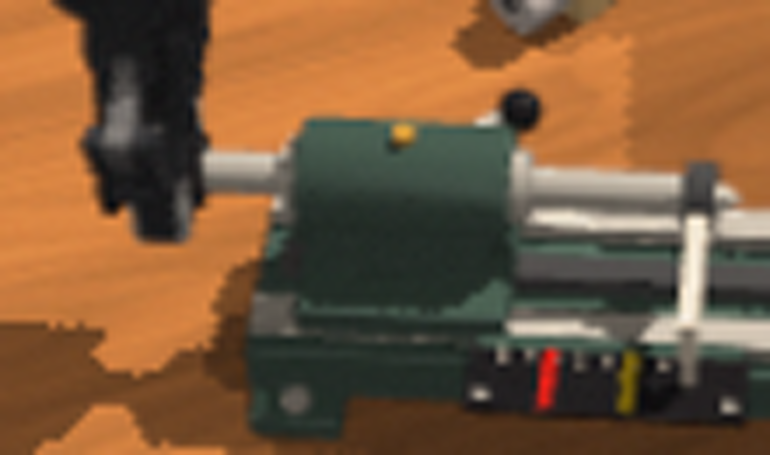

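The knob is held between the pads, with the pointer still home at (688,375). I'll draw it out about 20 mm first.

Request:
move_arm(jaw=[1, 1, 1, 1, 1, 1, 1, 1, 1, 1], delta_pos=[[-0.0007, -0.0015, 0], [-0.0012, -0.0027, 0], [-0.0012, -0.0027, 0], [-0.0012, -0.0027, 0], [-0.0012, -0.0027, 0], [-0.0012, -0.0027, 0], [-0.0012, -0.0027, 0], [-0.0006, -0.0012, 0], [0, 0, 0], [0, 0, 0]], yaw=[0, 0, 0, 0, 0, 0, 0, 0, 0, 0])

```text
time: 5.88
ee_pos: [0.5256, -0.1766, 0.2392]
tcp_rot: [-179.8, -0.1, 65.8]
wrist_force: [-4.7, 9.1, -0.6]
opening: 0.028
grasp_force: 70.4
```

```bash
cat > d.py <<'E'
from h import *
import sys
M={n:camera_model(n) for n in("scene","top")}
I={n:camera(n) for n in M}
for t in("pointer","yellow_line","red_line"):
    for n in M: print(t,n,[(np.round(d["xy"],1).tolist(),round(d["confidence"],2)) for d in pinpoint(n,t)[:2]])
b=cv2.resize(I["scene"][262:292,280:340],None,fx=12,fy=12,interpolation=cv2.INTER_CUBIC)[:300]
a=cv2.resize(I["top"][195:225,325:375],None,fx=12,fy=12,interpolation=cv2.INTER_CUBIC)[:300]
C=np.zeros((600,720,3),np.uint8); C[:300]=b; C[300:,:600]=a
cv2.imwrite(sys.argv[1],C[:,:,::-1])
o=bot.get_obs(); print(o["time"],o["ee_pos"],o["wrist_force"],o["opening"])
E
python3 d.py pics/p1.png
```

```text
pointer scene [([308.0, 272.5], 0.74), ([175.0, 254.0], 0.42)]
pointer top [([348.6, 215.1], 0.79)]
yellow_line scene [([311.0, 272.8], 0.96), ([353.0, 315.8], 0.48)]
yellow_line top [([344.5, 210.1], 0.71)]
red_line scene [([302.0, 271.5], 0.74), ([276.3, 266.9], 0.49)]
red_line top [([357.9, 214.6], 0.78)]
6.2833 [ 0.52561236 -0.17649975  0.23921486] [-4.56159882 10.01279209  0.03619853] 0.028197610338529404
```

View pics/p1.png

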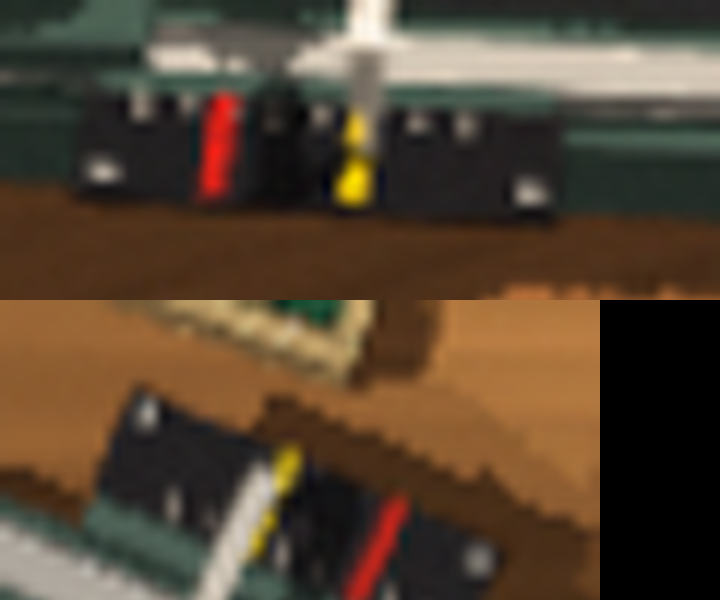

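Displacement so far is 20.1 mm by the tool reading. The scene crop shows the pointer (≈(369,140)) about 2–3 mm short of the yellow line (≈(356,140)). I'll go 2 mm further.

Request:
move_arm(jaw=[1, 1, 1, 1, 1, 1], delta_pos=[[-0.0004, -0.0009, 0], [-0.0004, -0.0009, 0], [0, 0, 0], [0, 0, 0], [0, 0, 0], [0, 0, 0]], yaw=[0, 0, 0, 0, 0, 0])

```text
time: 6.78
ee_pos: [0.5248, -0.1782, 0.2392]
tcp_rot: [-179.8, -0.1, 65.8]
wrist_force: [-4.0, 11.1, -0.2]
opening: 0.0281
grasp_force: 70.4
```

```bash
python3 d.py pics/p2.png
```

```text
pointer scene [([310.4, 273.9], 0.78)]
pointer top [([344.6, 214.2], 0.7), ([399.8, 256.8], 0.25)]
yellow_line scene [([308.7, 273.9], 0.67), ([174.6, 252.7], 0.65)]
yellow_line top []
red_line scene [([298.1, 272.8], 0.9)]
red_line top []
7.1833 [ 0.52481875 -0.17823752  0.23919951] [-4.043102   11.20582729  0.32763198] 0.02787377907476094
```

View pics/p2.png

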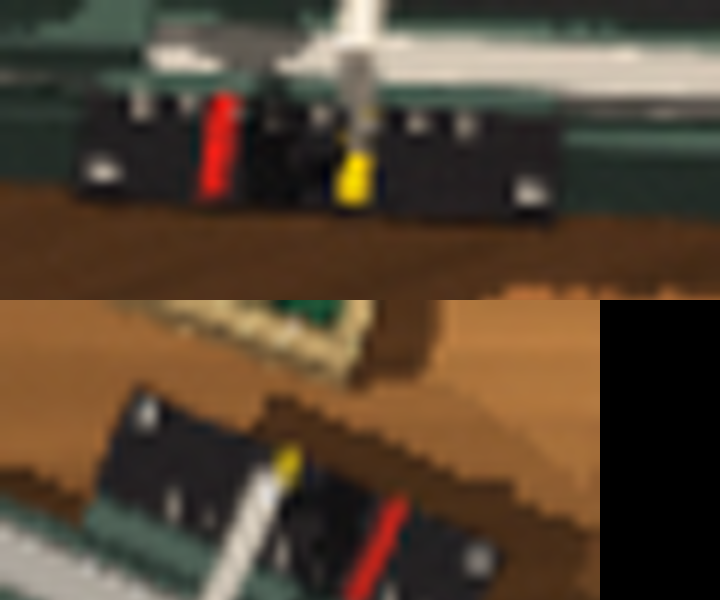

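The pointer now lies over the yellow line: scene crop ≈(360,130), with the line's lower end showing at (354,180). Tool displacement is 21.9 mm, and the arm is steady with the grip holding at 70 N. I'm handing it in.

```bash
python3 -c "
from workcell import bot
print(bot.job_done())"
```

```text
the job is handed in; nothing more can be done
None
```

The short ash blank was in the green-felted tray, so I drew the spring tailstock's knob out about 22 mm to the yellow line and handed the job in with the gripper still holding it; the blanks and everything else were left untouched.

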